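# Shorten the V-rest cradle to its next hole and lay the drive shaft in it

## Task

The V rests of the shaft cradle stand too far apart for the drive shaft. Press in the sprung button on the side of the sleeve and slide the sleeve towards the fixed V plate until the button springs out by itself in the next hole, without ever forcing the sleeve hard against the button; then lay the drive shaft in both V rests with its gear hanging free outside one of them (either end), and let go. Leave the wrist pin and the bolt where they are.

Things in the scene. Friction and masses are not known exactly. Their poses are not given: they have to be found in the camera images.
- cradle: Shaft cradle screwed to the bench. Origin on the bench, below the button; x (level) runs along the tube from the fixed to the sliding V plate, z up, button on the -y side. Base plate 200x80x10 mm (x -110 to 90). A dark sleeve, 30x30 mm, slides on a fixed 24 mm square tube, axis 55 mm high. V plates: 10 mm thick along x, 48 wide, 94 high, 90 degree V open at the top, V bottom 78 high.
- sleeve (a joint): Slide of the sleeve towards the fixed V plate (cradle's -x), m; 0 as found, button out in the first hole. The next hole (dark disc on the button's side) is 26 to 46 mm on: hand-drilled, differs each time, not reported. Sliding takes 3 to 5 N; the start, button held flush, 5 to 10 N more, until the button is under the wall. Once the button is out in a hole the sleeve is locked, with up to 4 mm of play: pushing on only loads the button.
- button (a joint): How far the button is pressed in (cradle's +y), m: 0 standing out 5 mm proud of the sleeve, 0.005 flush with the sleeve's face, 0.006 under its wall, end stop 0.009. Spring 2 N out, 3 N flush. Unless it is held about flush the sleeve is locked. After 8 mm of slide the wall holds it in, and it springs out by itself in the next hole, if nothing covers that hole.
- button_tip (a point): Tip of the sprung button, a round-headed steel pin 8 mm across, at mid-height of the sleeve's -y face, 55 mm above the bench. It does not move along the tube. As found the sleeve reaches from 16 mm on the fixed plate's side of it to 69 mm on the other. The sleeve's opposite face is plain: it can be pinched across from above, one finger on the button. The V plates are 39 mm higher than the button.
- v_fixed (a point): Where the axis of the 19 mm shank runs when it lies in the V of the fixed plate, at the middle of the plate's thickness: 91 mm above the bench, 90 mm from the button along the cradle's -x. Axes as the cradle's.
- v_sliding (a point): The same point for the sliding plate on the sleeve: 152 mm from v_fixed as found, 106 to 126 mm with the button in the next hole. The top of the sleeve lies 21 mm below this axis. Axes as the cradle's.
- shaft_grip (a point): Point on the axis of the drive shaft, 85 mm from its gear end; z axis along the shaft to its plain end. Bare steel, 178 mm long, 0.27 to 0.41 kg. Plain shank 19 mm across from 52 mm before this point to its end 93 mm beyond; gear 43 mm across, 17 long, then a 25 mm stub 16 long. Centre of mass 17 mm towards the gear. It lies on the bench, gear end high by 4 degrees, this point 16 mm up.
- shaft_gear (a point): Middle of the gear of the same drive shaft, on its axis, 24.5 mm from the gear end (60.5 mm from shaft_grip); axes as there.
- pin: Bystander: loose steel wrist pin standing on end, 23 mm across, 70 mm high; origin under its centre.
- bolt: Bystander: loose head bolt lying on the bench, 95 mm long; origin on the bench under its middle.

How it is judged (in metres and radians):
On the way, in this order (a step that is already met when the one before it is completed fails the run):
1. the button has been pressed in and has gone under the sleeve's wall, the sleeve on its way (value of joint button above 0.005 m and value of joint sleeve above 0.009 m), for 0.05 s.
2. the button stands out in the next hole (value of joint button below 0.0015 m and value of joint sleeve above 0.024 m), for 0.2 s.
At the end, for the whole second after the job is handed in: The button stands out (within 1.5 mm) in the next hole; the shaft lies at rest down in both Vs, its axis within 3 mm in height and 4 mm sideways of where a shank lies there and within 0.05 rad of the cradle's line, its gear clear outside one of the two V plates (all of step 2 and angle between the z axis of shaft_grip and the x axis of cradle, either way round below 0.05 rad and (x of shaft_gear in the frame of v_fixed below -0.012 m or x of shaft_gear in the frame of v_sliding above 0.012 m) and z of shaft_grip in the frame of v_fixed between -0.003 and 0.003 m and y of shaft_grip in the frame of v_fixed between -0.004 and 0.004 m and linear speed of shaft below 0.02 m/s); the robot touches nothing.
It fails at once if the sleeve is forced against the button with more than 20 N (contact force between sleeve and button above 20 N).
It fails at once if the wrist pin or the bolt is moved more than 20 mm (distance of any of pin, bolt from where it was at the start of the episode above 0.02 m).
It also fails if it takes over 58 s, if anything falls off the work surface, if the arm or the gripper's body presses on something with over 40 N, if the wrist force passes 120 N, or if a joint passes its speed limit or range.

## Robot

A 7-joint arm with a two-finger parallel gripper is mounted at the origin on the work surface; the furniture and walls round the work are solid. World frame = base frame: x ahead of the robot, y to its left, z up, the work surface at z = 0. Lengths are in mm, angles in rad, forces in N, time in s.
With the tool pointing down it reaches from about 400 to 875 mm from the base axis. Payload 4.4 kg.
Tool frame: the origin (TCP) lies on the centre line of the jaws, within the pads' length; the fingertips stand 11 mm ahead of it and the grasp point (between the pads) lies 8 mm behind it (ctrl.tips_ahead is the distance from the TCP to the fingertips, in mm); z points along the fingers, y is the line along which they close (so a half turn about z gives the same grasp; the last joint's range is limited). The gripper opens to 85 mm and grips with 20 to 120 N. Pads are 22 mm wide; open, the fingers measure 114 mm over their backs; the gripper's body (76 mm by 85 mm) begins 54 mm behind the grasp point. The pads swing forward as they close: fully open they stand 13 mm farther back than shut.
Start: joints at [1.139, 0.628, 0.038, 1.517, -0.027, 0.996, -0.02], TCP at [232.53, -606.999, 242.313] pointing down, gripper open.
Joint ranges: [-3.06, 3.06], [-0.37, 2.12], [-1.25, 1.32], [0.18, 2.47], [-1.1, 4.24], [0.23, 1.98], [-2.94, 2.94]. Speed limits (rad/s): [2.57, 2.57, 3.14, 3.14, 3.14, 3.14, 3.14].

## Interface

Orientations are given as [roll, pitch, yaw] about the fixed x, y, z axes, in that order (R = Rz(yaw) Ry(pitch) Rx(roll)).
In Python, from cell import ctrl, eyes, job gives the robot as it stands. The module is installed in compiled form; this text tells all that it offers.
- The arm moves only by the tool carry_out, never from a script. Its argument "moves" is a list of rows, each an object of numbers: "tx", "ty", "tz": the shift along the tool's x, y, z as a fraction of full scale; "twist": the turn about the tool's z as a fraction of full scale; "fingers": the opening, from 0 (shut) to 1 (fully open). In form: [{"tx": .., "ty": .., "tz": .., "twist": .., "fingers": ..}, ...]. A call has 1 to 12 rows; each row shifts and turns the commanded pose from where the row before left it, along the tool's axes as they then stand; what a row does not reach is not made up. Full scale, the value 1, is 0.3 m for a shift and pi rad for a turn. A row lasts 1/8 s, in which the tool goes at most 62.5 mm and 10.7 degrees, less where a joint would pass 70% of its speed; a pose out of reach is approached as far as the arm can. A call with a number of a shift or a turn outside -1 to 1 is refused whole. A call with a gripper value outside its range is refused whole. The fingers move at their own pace and stop on an object; the grip force is fixed at half the most. Time passes only in rows, so rows that do not move let the fingers close. It gives the time, the measured TCP pose, the force, the opening and the grip force at its end, in the units of the state.
- ctrl.read_state(): the state, without advancing time (a new reading comes with each control period).
- eyes.get_image(name): name is "side" or "top" or "wrist"; returns a dict with "color" (400x640x3 uint8, blue, green, red), "fovy" (degrees; the focal length in pixels is half the picture's height over the tangent of half this angle, whatever the lens; pixels are square), "cx", "cy" (the principal point, pixels), "world_from_camera" (4x4, takes a point from camera to world coordinates). Camera axes: x right, y up, looking along -z (the intrinsics and any distortion apply to the point x, -y, -z); pixel columns grow to the right and rows downward; lengths in mm; the calibration is good to about 2 mm. A picture is of the moment at which its call begins. There is no depth.
- job.finish_job(): hands the job in; it is judged then, once.
The state is a dict: "clock": time; "qpos": joint angles; "qd": joint speeds; "tau": joint torques, N m; "eef_pos": TCP position; "tool_rot": TCP orientation; "force": force on the tool from outside, world axes, zero at the start; "torque": the same for the moment, N m; "width": finger opening in mm; "gripper_force": force on a finger pad.
Only numpy, scipy, OpenCV 4.12 (cv2) and the standard library are available. Lean on these libraries where they do the work, as an engineer would, in place of code of your own. Each camera call takes 0.05 s, during which the arm holds its last target. There are 200 camera calls.

## Working session

There is one attempt and no reset: what is moved stays moved. The work goes in short steps, Python scripts to look and compute and a tool call to move; the robot and the scene stay as the last step left them, time stands still between calls to the robot, and variables do not carry over. Pictures are saved under pics/ and viewed, at most 10 in all, crops included, and the job is handed in when it is done.

Besides the shell and the picture viewer there is one more tool, called after "Request:" as name(argument=value, ...), one argument or row to a line, values as JSON. carry_out: Moves the arm, as the interface text tells. Its arguments: {"type":"object","properties":{"moves":{"type":"array","items":{"type":"object","properties":{"tx":{"type":"number","minimum":-1,"maximum":1},"ty":{"type":"number","minimum":-1,"maximum":1},"tz":{"type":"number","minimum":-1,"maximum":1},"twist":{"type":"number","minimum":-1,"maximum":1},"fingers":{"type":"number"}}}}},"required":["moves"]}

```bash
mkdir -p pics
cat > h.py <<'E'
import numpy as np, cv2
from cell import ctrl, eyes, job
def cam(n):
    d=eyes.get_image(n); return d
def ray(d,u,v):
    f=d["color"].shape[0]/2/np.tan(np.radians(d["fovy"])/2)
    T=np.array(d["world_from_camera"]); r=T[:3,:3]@np.array([(u-d["cx"])/f,-(v-d["cy"])/f,-1.]); return T[:3,3],r
def onz(d,u,v,z):
    o,r=ray(d,u,v); return o+r*(z-o[2])/r[2]
def proj(d,p):
    f=d["color"].shape[0]/2/np.tan(np.radians(d["fovy"])/2)
    T=np.array(d["world_from_camera"]); c=T[:3,:3].T@(np.array(p)-T[:3,3]); return d["cx"]-f*c[0]/c[2], d["cy"]+f*c[1]/c[2]
E
python3 - <<'E'
from h import *
import pickle
D={n:cam(n) for n in("top","side")}
pickle.dump(D,open("d0.pkl","wb"))
for n,d in D.items():
    cv2.imwrite(f"pics/{n}0.png",d["color"]); print(n,d["fovy"],d["cx"],d["cy"],np.round(d["world_from_camera"],3).tolist(), [k for k in d])
s=ctrl.read_state();print(s["clock"],s["eef_pos"],s["tool_rot"],s["width"],s["force"],ctrl.tips_ahead)
E
```

```text
top 42.56362694199932 321.58029287105603 202.22383756476023 [[-0.007, 0.989, -0.147, 288.796], [-0.997, 0.004, 0.072, -132.753], [0.072, 0.148, 0.986, 1173.815], [0.0, 0.0, 0.0, 1.0]] ['color', 'fovy', 'cx', 'cy', 'world_from_camera']
side 45.52720203316617 320.2079191040852 194.3978161423863 [[-0.966, 0.106, -0.238, 236.346], [-0.259, -0.473, 0.842, 545.955], [-0.024, 0.875, 0.484, 497.705], [0.0, 0.0, 0.0, 1.0]] ['color', 'fovy', 'cx', 'cy', 'world_from_camera']
0.1 [ 232.32042199 -606.4909356   241.47521232] [-3.13989145e+00  6.04774054e-05  3.65782024e-01] 85.91515718419883 [-0.21079869 -0.518783    0.20123243] 11.0
```

View pics/top0.png

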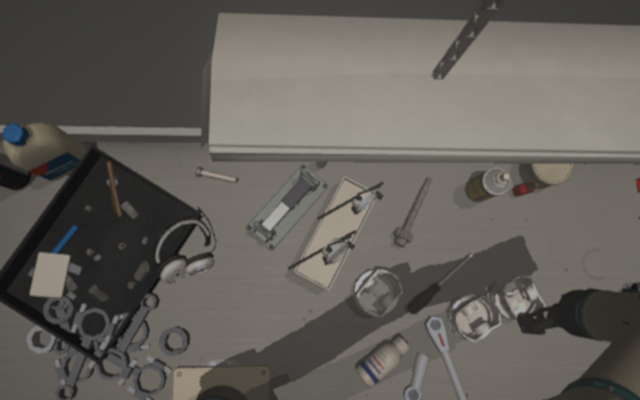

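View pics/side0.png

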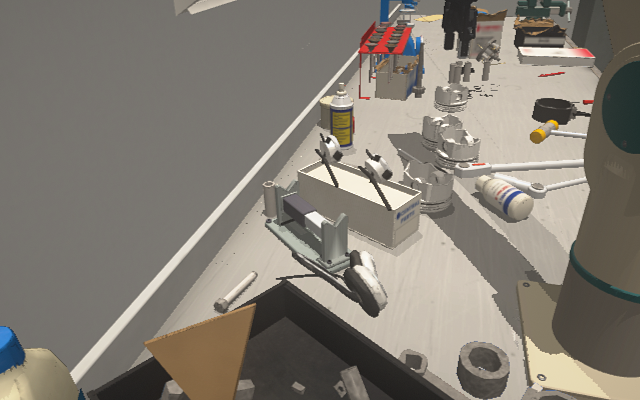

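Top view: the cradle is at about (287,207), with the pin beside its upper end at (320,163). The bolt is at (217,175), and the likely shaft is at (415,210). The side view shows the cradle at (310,230). I'll zoom in on these.

Run:
```python
from h import *
import pickle
D=pickle.load(open("d0.pkl","rb"))
a=D["top"]["color"][150:260,230:450]; b=D["side"]["color"][165:285,225:445]
g=lambda i,f: cv2.resize(i,None,fx=f,fy=f,interpolation=cv2.INTER_CUBIC)
a=np.clip(g(a,3.6).astype(float)*1.5,0,255).astype(np.uint8)
cv2.imwrite("pics/a.png",a); cv2.imwrite("pics/b.png",g(b,3.6))
```

```text
(no output)
```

View pics/a.png

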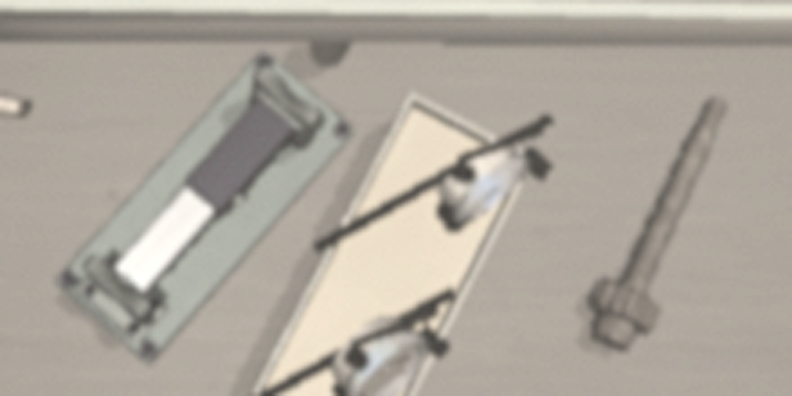

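View pics/b.png

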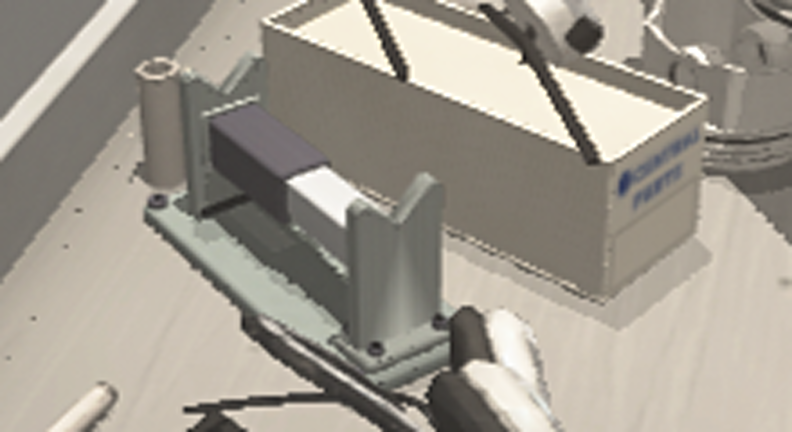

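The crops show:
- **Shaft:** lies right of the box, gear at crop a (618,310), plain end at (718,102).
- **Cradle:** the dark sleeve is at its far end, with the button at about (240,200) facing the box.
- **Pin:** stands at the far end of the cradle.

Next I'll work out positions.

```bash
cat > m.py <<'E'
from h import *
import pickle
D=pickle.load(open("d0.pkl","rb"));t=D["top"];s=D["side"]
P=lambda u,v,z: onz(t,230+(u+.5)/3.6-.5,150+(v+.5)/3.6-.5,z)
S=lambda u,v,z: onz(s,225+(u+.5)/3.6-.5,165+(v+.5)/3.6-.5,z)
np.set_printoptions(precision=1,suppress=True)
c=[P(262,55,10),P(352,128,10),P(150,360,10),P(57,283,10)]
print("corners",*c, [np.linalg.norm(c[i]-c[(i+1)%4]) for i in range(4)])
far=(c[0]+c[1])/2;near=(c[2]+c[3])/2
x=(far-near);L=np.linalg.norm(x);x/=L;y=np.array([-x[1],x[0],0])
o=near+x*(110+ (L-200)/2);print("origin",o,"yaw",np.arctan2(x[1],x[0]))
tr=lambda p:np.array([(p-o)@x,(p-o)@y,p[2]])
print("button cr",tr(P(240,198,55)), "sleeve edge", tr(P(202,199,70)),"fixed V tops",tr(P(90,262,94)),tr(P(158,308,94)),"slid",tr(P(262,72,94)),tr(P(310,130,94)))
print("side corner",tr(S(150,215,10)),tr(S(380,388,10)))
print("sideVfix tops",tr(S(357,205,94)),tr(S(428,178,94)),"sleeve end",tr(S(328,163,70)),tr(S(287,181,70)))
for n,(u,v) in dict(boxfarL=(412,95),boxnearbottom=(255,390),rod1=(318,246),rod2=(266,390)).items():
  for z in(70,90): print(n,z,tr(P(u,v,z)))
print("box bottom side",S(605,298,0),tr(S(605,298,0)),"top", [tr(S(603,160,z)) for z in(60,80,100)])
print("pin",P(328,50,0),S(163,182,0),tr(S(163,182,0)), "bolt",onz(t,217,175,5))
ge,pe=P(608,337,22),P(718,102,10)
print("shaft",ge,pe,np.linalg.norm(ge-pe))
E
python3 m.py
```

```text
corners [ 550.  -174.3   10. ] [ 502.7 -232.    10. ] [ 354.4 -104.    10. ] [402.7 -45.6  10. ] [np.float64(74.66125466878647), np.float64(195.81591312147455), np.float64(75.77595965211317), np.float64(195.5600846965146)]
origin [ 460.  -145.5   10. ] yaw -0.7149172317555987
button cr [  1.7 -16.5  55. ] sleeve edge [-15.7  -0.9  70. ] fixed V tops [-89.2  21.5  94. ] [-83.4 -26.1  94. ] slid [62.8 20.4 94. ] [ 55.1 -24.   94. ]
side corner [78.5 40.8 10. ] [-112.2   25.8   10. ]
sideVfix tops [-89.   20.5  94. ] [-89.1 -18.3  94. ] sleeve end [-17.4 -10.8  70. ] [-19.8  14.3  70. ]
boxfarL 70 [117.2 -55.   70. ]
boxfarL 90 [112.5 -55.9  90. ]
boxnearbottom 70 [ -81.3 -100.    70. ]
boxnearbottom 90 [ -82.3 -100.    90. ]
rod1 70 [  8.7 -72.1  70. ]
rod1 90 [  6.1 -72.7  90. ]
rod2 70 [ -77.  -104.9   70. ]
rod2 90 [ -78.1 -104.9   90. ]
box bottom side [ 304.  -159.5    0. ] [-108.7 -112.8    0. ] top [array([ -81.6, -131.6,   60. ]), array([-106.3, -108.4,   80. ]), array([-131. ,  -85.2,  100. ])]
pin [ 556.  -217.6    0. ] [ 557.5 -214.7    0. ] [118.9  11.7   0. ] bolt [525.6  21.3   5. ]
shaft [ 367.5 -392.    22. ] [ 521.5 -471.9   10. ] 173.93893099923415
```

Run:
```python
from h import *
import pickle
D=pickle.load(open("d0.pkl","rb"));t=D["top"];s=D["side"]
np.set_printoptions(precision=1,suppress=True)
for z in(0,100,200,300,400,500,600,700):
  p=onz(t,211,152,z); q=onz(t,219,15,z); print(z,p,q,"side px",np.array(proj(s,p)),np.array(proj(s,q)))
```

```text
0 [580.8  37.    0. ] [920.2  26.4   0. ] side px [200.5 294.8] [ 29.1 261. ]
100 [555.9  22.5 100. ] [866.4  12.8 100. ] side px [210.4 239.2] [ 42.8 212. ]
200 [531.    8.1 200. ] [812.6  -0.7 200. ] side px [221.6 176.5] [ 58.3 156.5]
300 [506.1  -6.4 300. ] [758.8 -14.3 300. ] side px [234.4 105.4] [76. 93.]
400 [481.3 -20.9 400. ] [705.  -27.9 400. ] side px [248.9  24. ] [96.4 19.7]
500 [456.4 -35.3 500. ] [651.3 -41.4 500. ] side px [265.7 -70.1] [120.4 -66. ]
600 [431.5 -49.8 600. ] [597.5 -55.  600. ] side px [ 285.4 -180.1] [ 148.7 -167.4]
700 [406.7 -64.2 700. ] [543.7 -68.5 700. ] side px [ 308.7 -310.4] [ 182.7 -289.3]
```

Request:
carry_out(
  moves=[
    {"twist":0.0573},
    {"twist":0.0573},
    {"twist":0.0573},
    {"twist":0.0573},
    {"twist":0.0573},
    {"twist":0.0573},
  ],
)

```text
validation failed for argument at $.mo...
```

Request:
carry_out(
  moves=[
    {"tx":-0.069,"ty":-0.163},
    {"tx":-0.069,"ty":-0.163},
    {"tx":-0.069,"ty":-0.163},
    {"tx":-0.069,"ty":-0.163},
    {"tx":-0.069,"ty":-0.163},
    {"tx":-0.069,"ty":-0.163},
    {"tx":-0.069,"ty":-0.163},
    {"tx":-0.069,"ty":-0.163},
    {"tx":-0.069,"ty":-0.163},
    {"tz":0.07},
  ],
)

```text
validation failed for argument at $.mo...
```

Request:
carry_out(
  moves=[
    {"tx":0,"ty":0,"tz":0,"twist":0.0573,"fingers":1},
    {"tx":0,"ty":0,"tz":0,"twist":0.0573,"fingers":1},
    {"tx":0,"ty":0,"tz":0,"twist":0.0573,"fingers":1},
    {"tx":0,"ty":0,"tz":0,"twist":0.0573,"fingers":1},
    {"tx":0,"ty":0,"tz":0,"twist":0.0573,"fingers":1},
    {"tx":0,"ty":0,"tz":0,"twist":0.0573,"fingers":1},
  ],
)

```text
clock: 0.85
eef_pos: [232.5, -606.6, 241.8]
tool_rot: [-3.141, 0.001, -0.72]
force: [-0.2, 0.8, 0.2]
width: 85.4
gripper_force: 0.0
```

Request:
carry_out(
  moves=[
    {"tx":-0.069,"ty":-0.163,"tz":0,"twist":0,"fingers":1},
    {"tx":-0.069,"ty":-0.163,"tz":0,"twist":0,"fingers":1},
    {"tx":-0.069,"ty":-0.163,"tz":0,"twist":0,"fingers":1},
    {"tx":-0.069,"ty":-0.163,"tz":0,"twist":0,"fingers":1},
    {"tx":-0.069,"ty":-0.163,"tz":0,"twist":0,"fingers":1},
    {"tx":-0.069,"ty":-0.163,"tz":0,"twist":0,"fingers":1},
    {"tx":-0.069,"ty":-0.163,"tz":0,"twist":0,"fingers":1},
    {"tx":-0.069,"ty":-0.163,"tz":0,"twist":0,"fingers":1},
    {"tx":-0.069,"ty":-0.163,"tz":0.1,"twist":0,"fingers":1},
    {"tx":0,"ty":0,"tz":0.07,"twist":0,"fingers":1},
  ],
)

```text
clock: 2.1
eef_pos: [381.0, -147.9, 190.4]
tool_rot: [-3.14, 0.002, -0.706]
force: [-0.5, -0.8, 0.8]
width: 85.7
gripper_force: 0.0
```

Run:
```python
from h import *
import pickle
d=cam("wrist"); pickle.dump(d,open("d1.pkl","wb")); cv2.imwrite("pics/w1.png",d["color"])
s=ctrl.read_state();print(s["eef_pos"],s["qpos"]);print(np.round(d["world_from_camera"],2),d["fovy"])
```

```text
[ 379.17972862 -149.46458264  188.63977472] [ 0.0873386   0.39965261  0.29607549  2.21715946 -0.21727808  0.55575953
 -1.73225461]
[[-6.5000e-01  7.2000e-01  2.3000e-01  4.4084e+02]
 [-7.6000e-01 -6.2000e-01 -2.0000e-01 -1.9790e+02]
 [-0.0000e+00 -3.1000e-01  9.5000e-01  3.2051e+02]
 [ 0.0000e+00  0.0000e+00  0.0000e+00  1.0000e+00]] 68.6350706772421
```

View pics/w1.png

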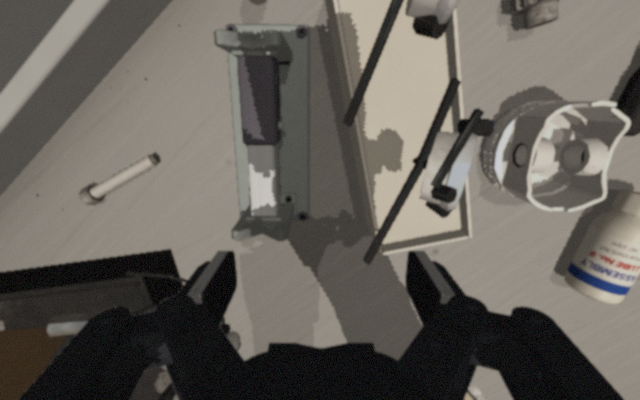

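The wrist view shows the cradle upright in the picture. The sleeve spans about x 240–279, y 55–145, and the button should be near (281,128). I'll check the model's predictions on a zoomed crop.

```bash
cat >> h.py <<'E'
class Cr:
    def __init__(s,o,a): s.o=np.array([o[0],o[1],0.]);s.x=np.array([np.cos(a),np.sin(a),0]);s.y=np.array([-np.sin(a),np.cos(a),0])
    def w(s,x,y,z): return s.o+s.x*x+s.y*y+np.array([0,0,z])
    def c(s,p): p=np.array(p); return np.array([(p-s.o)@s.x,(p-s.o)@s.y,p[2]])
E
python3 - <<'E'
from h import *
import pickle
d=pickle.load(open("d1.pkl","rb")); C=Cr((460,-145.5),-0.715)
u0,v0=205,10;k=3.3
im=d["color"][v0:v0+180,u0:u0+130]
im=np.clip(cv2.resize(im,None,fx=k,fy=k,interpolation=cv2.INTER_CUBIC)*1.4,0,255).astype(np.uint8)
for q in [(0,-20,55),(90,40,10),(90,-40,10),(-16,15,70),(-16,-15,70),(57,24,94),(57,-24,94),(-110,-40,10),(-110,40,10)]:
    u,v=proj(d,C.w(*q)); print(q,round(u,1),round(v,1)); cv2.drawMarker(im,(int((u-u0+.5)*k),int((v-v0+.5)*k)),(0,0,255),0,10,1)
cv2.imwrite("pics/w1c.png",im)
E
```

```text
(0, -20, 55) 284.9 126.3
(90, 40, 10) 223.8 23.3
(90, -40, 10) 309.3 24.1
(-16, 15, 70) 242.3 146.5
(-16, -15, 70) 277.5 146.8
(57, 24, 94) 212.9 46.0
(57, -24, 94) 281.7 46.7
(-110, -40, 10) 309.8 222.0
(-110, 40, 10) 239.9 221.4
```

View pics/w1c.png

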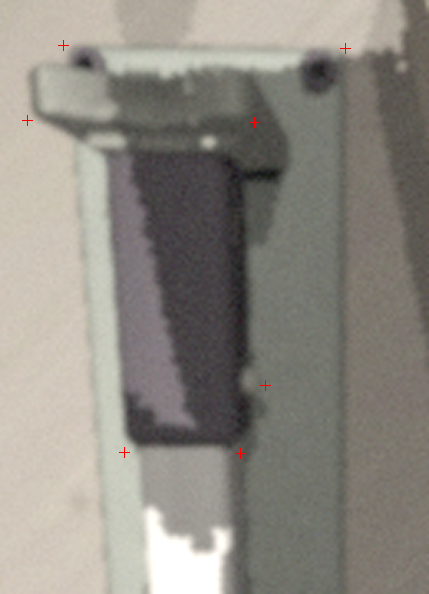

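```bash
cat >> h.py <<'E'
C=Cr((460.05,-147.3),-0.715)
def to(p,yaw=None):
    s=ctrl.read_state(); e=np.array(s["eef_pos"]); d=np.array(p)-e; a=s["tool_rot"][2]
    tx=np.array([np.cos(a),np.sin(a),0]);ty=np.array([np.sin(a),-np.cos(a),0])
    print("cradle pos",np.round(C.c(e),1),"yaw",round(a,4),"move tx,ty,tz frac",np.round([d@tx/300,d@ty/300,-d[2]/300],4), "twist", None if yaw is None else round((a-yaw)/np.pi,4))
E
python3 -c "
from h import *
to(C.w(-40,0,130),-.715);to(C.w(-1,0,47))"
```

```text
cradle pos [-59.6 -54.7 188.6] yaw -0.7087 move tx,ty,tz frac [ 0.0666 -0.1818  0.1955] twist 0.002
cradle pos [-59.6 -54.7 188.6] yaw -0.7087 move tx,ty,tz frac [ 0.1966 -0.1809  0.4721] twist None
```

Request:
carry_out(
  moves=[
    {"tx":0.033,"ty":-0.091,"tz":0,"twist":0.002,"fingers":0.8},
    {"tx":0.033,"ty":-0.091,"tz":0,"twist":0,"fingers":0.8},
    {"tx":0,"ty":0,"tz":0.1,"twist":0,"fingers":0.8},
    {"tx":0,"ty":0,"tz":0.095,"twist":0,"fingers":0.8},
    {"tx":0.13,"ty":0,"tz":0,"twist":0,"fingers":0.8},
    {"tx":0,"ty":0,"tz":0,"twist":0,"fingers":0.8},
    {"tx":0,"ty":0,"tz":0,"twist":0,"fingers":0.8},
    {"tx":0,"ty":0,"tz":0,"twist":0,"fingers":0.8},
  ],
)

```text
clock: 3.15
eef_pos: [459.5, -149.6, 133.0]
tool_rot: [3.142, 0.001, -0.721]
force: [-0.5, 0.4, -0.5]
width: 68.3
gripper_force: 0.0
```

Run:
```python
from h import *
to(C.w(-1,0,47),-.715)
d=cam("side"); cv2.imwrite("pics/s2.png",cv2.resize(d["color"][90:290,180:480],None,fx=2.6,fy=2.6,interpolation=cv2.INTER_CUBIC))
```

```text
cradle pos [  1.1  -2.1 133. ] yaw -0.7205 move tx,ty,tz frac [-0.007  -0.0071  0.2868] twist -0.0018
```

View pics/s2.png

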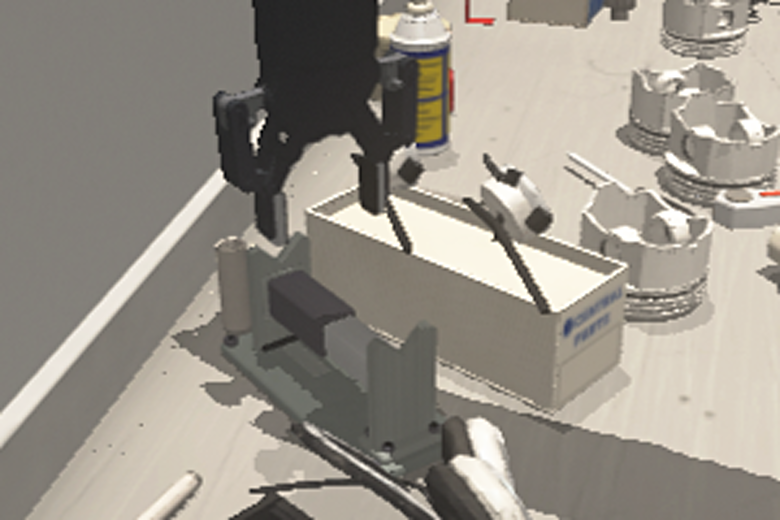

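The fingers straddle the sleeve line at z 133 with clear room to the box at side crop (430,270). Descending.

Request:
carry_out(
  moves=[
    {"tx":-0.007,"ty":-0.007,"tz":0.1,"twist":-0.002,"fingers":0.8},
    {"tx":0,"ty":0,"tz":0.1,"twist":0,"fingers":0.7},
    {"tx":0,"ty":0,"tz":0.087,"twist":0,"fingers":0.6},
    {"tx":0,"ty":0,"tz":0,"twist":0,"fingers":0.6},
    {"tx":0,"ty":0,"tz":0,"twist":0,"fingers":0.55},
    {"tx":0,"ty":0,"tz":0,"twist":0,"fingers":0.55},
  ],
)

```text
clock: 3.95
eef_pos: [460.7, -147.2, 47.8]
tool_rot: [-3.141, -0.002, -0.714]
force: [-1.3, 0.2, 0.8]
width: 46.9
gripper_force: 0.0
```

```bash
python3 -c "
from h import *
to(C.w(-1,0,47),-.715)"
```

```text
cradle pos [ 0.5  0.5 47.8] yaw -0.7142 move tx,ty,tz frac [-0.0049  0.0017  0.0028] twist 0.0003
```

Request:
carry_out(
  moves=[
    {"tx":-0.004,"ty":0,"tz":0,"twist":0,"fingers":0.42},
    {"tx":0,"ty":0,"tz":0,"twist":0,"fingers":0.41},
  ],
)

```text
clock: 4.2
eef_pos: [459.1, -147.0, 47.2]
tool_rot: [3.141, -0.001, -0.715]
force: [-1.0, -2.5, 1.2]
width: 35.2
gripper_force: 1.1
```

Request:
carry_out(
  moves=[
    {"tx":0,"ty":0,"tz":0,"twist":0,"fingers":0.2},
    {"tx":0,"ty":0,"tz":0,"twist":0,"fingers":0.2},
    {"tx":0,"ty":0,"tz":0,"twist":0,"fingers":0.2},
  ],
)

```text
clock: 4.58
eef_pos: [459.9, -145.9, 47.5]
tool_rot: [-3.14, -0.001, -0.715]
force: [0.2, 0.4, 7.4]
width: 29.1
gripper_force: 58.8
```

Request:
carry_out(
  moves=[
    {"tx":-0.007,"ty":0,"tz":0,"twist":0,"fingers":0.2},
    {"tx":-0.007,"ty":0,"tz":0,"twist":0,"fingers":0.2},
    {"tx":-0.007,"ty":0,"tz":0,"twist":0,"fingers":0.2},
  ],
)

```text
clock: 4.95
eef_pos: [457.9, -144.1, 47.6]
tool_rot: [-3.14, -0.008, -0.715]
force: [8.1, -6.2, 1.0]
width: 29.4
gripper_force: 59.0
```

```bash
python3 -c "
from h import *
to(C.w(-1,0,47),-.715); print(C.x@ctrl.read_state()['force'])"
```

```text
cradle pos [-3.8  1.  47.6] yaw -0.7152 move tx,ty,tz frac [0.0092 0.0034 0.0018] twist -0.0001
10.220641670081363
```

Request:
carry_out(
  moves=[
    {"tx":-0.007,"ty":0,"tz":0,"twist":0,"fingers":0.2},
    {"tx":-0.007,"ty":0,"tz":0,"twist":0,"fingers":0.2},
    {"tx":0,"ty":0,"tz":0,"twist":0,"fingers":0.2},
  ],
)

```text
clock: 5.32
eef_pos: [453.8, -140.6, 47.5]
tool_rot: [-3.14, -0.005, -0.715]
force: [4.8, -2.3, 5.1]
width: 29.2
gripper_force: 59.9
```

```bash
python3 -c "
from h import *
to(C.w(-1,0,47),-.715); print(C.x@ctrl.read_state()['force'])"
```

```text
cradle pos [-9.1  1.  47.5] yaw -0.715 move tx,ty,tz frac [0.0271 0.0033 0.0018] twist -0.0
5.144367486562777
```

Request:
carry_out(
  moves=[
    {"tx":-0.008,"ty":0,"tz":0,"twist":0,"fingers":0.2},
    {"tx":-0.008,"ty":0,"tz":0,"twist":0,"fingers":0.2},
    {"tx":-0.008,"ty":0,"tz":0,"twist":0,"fingers":0.2},
    {"tx":-0.008,"ty":0,"tz":0,"twist":0,"fingers":0.2},
    {"tx":-0.008,"ty":0,"tz":0,"twist":0,"fingers":0.2},
    {"tx":0,"ty":0,"tz":0,"twist":0,"fingers":0.2},
  ],
)

```text
clock: 6.08
eef_pos: [444.5, -132.4, 47.5]
tool_rot: [-3.14, -0.005, -0.715]
force: [3.2, -2.1, 6.6]
width: 29.1
gripper_force: 60.0
```

Run:
```python
from h import *
to(C.w(-1,0,47),-.715); print(C.x@ctrl.read_state()['force'])
d=cam("wrist"); 
for q in [(0,-16,55),(26,-15,55)]: print(proj(d,C.w(*q)))
cv2.imwrite("pics/w3.png",d["color"])
```

```text
cradle pos [-21.5   1.1  47.5] yaw -0.7149 move tx,ty,tz frac [0.0684 0.0036 0.0018] twist 0.0
3.796146967094289
(np.float64(360.3920052888124), np.float64(232.3200238080601))
(np.float64(360.48712551038005), np.float64(176.94908191054947))
```

View pics/w3.png

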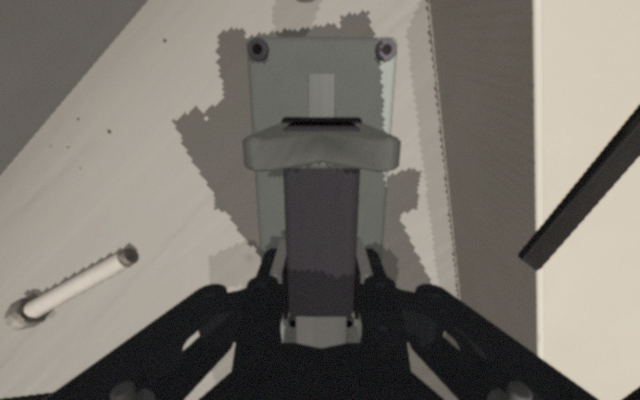

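Request:
carry_out(
  moves=[
    {"tx":-0.006,"ty":0,"tz":0,"twist":0,"fingers":0.2},
    {"tx":-0.006,"ty":0,"tz":0,"twist":0,"fingers":0.2},
    {"tx":0,"ty":0,"tz":0,"twist":0,"fingers":0.2},
  ],
)

```text
clock: 6.5
eef_pos: [441.6, -129.9, 47.5]
tool_rot: [-3.14, -0.004, -0.715]
force: [3.5, -2.0, 7.0]
width: 29.1
gripper_force: 60.1
```

Request:
carry_out(
  moves=[
    {"tx":-0.005,"ty":0,"tz":0,"twist":0,"fingers":0.2},
    {"tx":-0.004,"ty":0,"tz":0,"twist":0,"fingers":0.2},
    {"tx":0,"ty":0,"tz":0,"twist":0,"fingers":0.2},
  ],
)

```text
clock: 6.88
eef_pos: [439.6, -128.2, 47.5]
tool_rot: [-3.14, -0.005, -0.715]
force: [2.1, -1.0, 7.4]
width: 29.2
gripper_force: 60.1
```

Request:
carry_out(
  moves=[
    {"tx":-0.004,"ty":0,"tz":0,"twist":0,"fingers":0.2},
    {"tx":-0.004,"ty":0,"tz":0,"twist":0,"fingers":0.2},
    {"tx":0,"ty":0,"tz":0,"twist":0,"fingers":0.2},
  ],
)

```text
clock: 7.25
eef_pos: [437.8, -126.6, 47.5]
tool_rot: [-3.14, -0.005, -0.715]
force: [3.2, -2.6, 7.5]
width: 29.5
gripper_force: 60.2
```

Request:
carry_out(
  moves=[
    {"tx":-0.004,"ty":0,"tz":0,"twist":0,"fingers":0.2},
    {"tx":-0.004,"ty":0,"tz":0,"twist":0,"fingers":0.2},
    {"tx":0,"ty":0,"tz":0,"twist":0,"fingers":0.2},
  ],
)

```text
clock: 7.62
eef_pos: [435.9, -124.9, 47.5]
tool_rot: [-3.14, -0.004, -0.715]
force: [3.3, -1.6, 6.3]
width: 29.0
gripper_force: 60.2
```

Request:
carry_out(
  moves=[
    {"tx":-0.004,"ty":0,"tz":0,"twist":0,"fingers":0.2},
    {"tx":-0.004,"ty":0,"tz":0,"twist":0,"fingers":0.2},
    {"tx":0,"ty":0,"tz":0,"twist":0,"fingers":0.2},
  ],
)

```text
clock: 8.0
eef_pos: [433.2, -122.5, 47.5]
tool_rot: [-3.14, -0.002, -0.715]
force: [0.7, 0.3, 10.9]
width: 29.4
gripper_force: 60.5
```

Request:
carry_out(
  moves=[
    {"tx":-0.004,"ty":0,"tz":0,"twist":0,"fingers":0.2},
    {"tx":0,"ty":0,"tz":0,"twist":0,"fingers":0.2},
  ],
)

```text
clock: 8.25
eef_pos: [432.7, -122.1, 47.5]
tool_rot: [-3.14, -0.003, -0.715]
force: [2.0, -0.1, 8.2]
width: 29.1
gripper_force: 60.3
```

Request:
carry_out(
  moves=[
    {"tx":-0.004,"ty":0,"tz":0,"twist":0,"fingers":0.2},
    {"tx":0,"ty":0,"tz":0,"twist":0,"fingers":0.2},
  ],
)

```text
clock: 8.5
eef_pos: [432.3, -121.8, 47.5]
tool_rot: [-3.14, -0.004, -0.715]
force: [3.1, -1.2, 8.7]
width: 29.5
gripper_force: 60.2
```

Request:
carry_out(
  moves=[
    {"tx":-0.004,"ty":0,"tz":0,"twist":0,"fingers":0.2},
    {"tx":0,"ty":0,"tz":0,"twist":0,"fingers":0.2},
  ],
)

```text
clock: 8.75
eef_pos: [431.5, -121.0, 47.5]
tool_rot: [-3.14, -0.004, -0.715]
force: [3.8, -1.4, 8.5]
width: 29.1
gripper_force: 60.2
```

Run:
```python
from h import *
to(C.w(-1,0,47),-.715); print(C.x@ctrl.read_state()['force'])
d=cam("wrist"); u,v=map(int,proj(d,C.w(0,-15,55))); print(u,v)
g=cv2.cvtColor(d["color"],6); print(g[v-24:v+25:3,u-14:u+24:2])
import pickle; pickle.dump(d,open("d4.pkl","wb"))
```

```text
cradle pos [-38.8   1.1  47.5] yaw -0.7149 move tx,ty,tz frac [0.1259 0.0037 0.0018] twist 0.0
3.7768649450262255
359 196
[[ 47  53  55  47  54  52  48  68  99 101 100 104 100 100  97  95 124 142
  141]
 [ 60  64  63  61  61  55  52  68 100 101 103 102 103 102 102 105 108 139
  163]
 [ 60  67  63  64  57  54  55  72  97 102 102 105 102 102 104 102 104 103
  127]
 [ 62  63  62  64  61  58  56  75 100 104 102 104 104 102 103 102  99 102
  102]
 [ 60  58  63  60  59  58  52  78  98 102 103 102 100 102 103 102 102 104
  101]
 [ 57  62  61  62  58  57  56  81  96 102 102 101  99 100 102 103  98 101
  102]
 [ 63  61  59  62  58  57  50  83  97  95  98 100 102 102 101 101 100  98
  104]
 [ 63  62  61  61  58  54  57  90 105 101  95 100 104 101 101 104 102 101
  102]
 [ 63  60  61  58  60  55  56  95 106 101 100 100 101 100 100 100 102 102
   97]
 [ 60  62  64  64  59  59  64  96 104 103 102 100 101 101 101  97 103  99
  104]
 [ 62  64  65  61  53  58  56  87  98  95 102 102 101 102 101 100 102 102
   99]
 [ 62  59  60  63  56  59  62  90 100 101 102 101 101 102  99 101 102 102
  101]
 [ 62  62  63  60  59  56  64  95 100 104 102 100 102 100 101  99 101 100
   98]
 [ 60  64  64  62  55  54  65  97 101 103 100 101 103 100 103 104 102 102
  100]
 [ 56  58  63  61  54  55  73  98 101 100 101 103 100 101 100 100 100 100
  100]
 [ 56  62  60  59  57  56  70  95 104 103 105  98  99 102 100 101 102 103
  100]
 [ 60  59  65  58  55  51  71 101 102 103 102 102  99  98 101 101 101 101
   96]]
```

Request:
carry_out(
  moves=[
    {"tx":-0.004,"ty":0,"tz":0,"twist":0,"fingers":0.2},
    {"tx":0,"ty":0,"tz":0,"twist":0,"fingers":0.2},
  ],
)

```text
clock: 9.05
eef_pos: [431.1, -120.7, 47.5]
tool_rot: [-3.14, -0.006, -0.715]
force: [4.4, -2.8, 6.1]
width: 29.2
gripper_force: 60.0
```

Request:
carry_out(
  moves=[
    {"tx":-0.004,"ty":0,"tz":0,"twist":0,"fingers":0.2},
    {"tx":0,"ty":0,"tz":0,"twist":0,"fingers":0.2},
  ],
)

```text
clock: 9.3
eef_pos: [431.0, -120.6, 47.5]
tool_rot: [-3.14, -0.008, -0.715]
force: [5.2, -2.5, 4.2]
width: 29.4
gripper_force: 59.8
```

Request:
carry_out(
  moves=[
    {"tx":-0.004,"ty":0,"tz":0,"twist":0,"fingers":0.2},
    {"tx":0,"ty":0,"tz":0,"twist":0,"fingers":0.2},
  ],
)

```text
clock: 9.55
eef_pos: [430.8, -120.4, 47.5]
tool_rot: [-3.14, -0.009, -0.716]
force: [7.7, -5.1, 2.7]
width: 29.5
gripper_force: 59.5
```

Run:
```python
from h import *
to(C.w(-1,0,47),-.715); print(C.x@ctrl.read_state()['force'])
```

```text
cradle pos [-39.7   1.1  47.5] yaw -0.7155 move tx,ty,tz frac [0.1289 0.0037 0.0018] twist -0.0002
9.175900258645576
```

Sleeve locked (force rising with almost no motion at 38 mm). Unload, release and rise.

Request:
carry_out(
  moves=[
    {"tx":0.006,"ty":0,"tz":0,"twist":0,"fingers":0.2},
    {"tx":0.006,"ty":0,"tz":0,"twist":0,"fingers":0.2},
    {"tx":0,"ty":0,"tz":0,"twist":0,"fingers":0.6},
    {"tx":0,"ty":0,"tz":0,"twist":0,"fingers":0.6},
    {"tx":0,"ty":0,"tz":0,"twist":0,"fingers":0.6},
    {"tx":0,"ty":0,"tz":-0.1,"twist":0,"fingers":0.6},
    {"tx":0,"ty":0,"tz":-0.1,"twist":0,"fingers":0.6},
    {"tx":0,"ty":0,"tz":-0.1,"twist":0,"fingers":0.6},
    {"tx":-0.12,"ty":0.08,"tz":0,"twist":0,"fingers":0.6},
    {"tx":0,"ty":0.08,"tz":-0.1,"twist":0,"fingers":0.6},
    {"tx":0,"ty":0,"tz":0,"twist":0,"fingers":0.6},
  ],
)

```text
clock: 10.92
eef_pos: [370.2, -134.0, 167.9]
tool_rot: [-3.14, -0.002, -0.717]
force: [0.9, -0.4, -0.0]
width: 51.1
gripper_force: 0.0
```

Run:
```python
from h import *
import pickle
to(C.w(-1,0,47),-.715)
d=cam("wrist"); pickle.dump(d,open("d5.pkl","wb"))
u,v=map(int,proj(d,C.w(0,-15,60))); print(u,v)
im=d["color"][max(v-70,0):v+70,max(0,u-90):u+60];k=4
cv2.imwrite("pics/w5.png",np.clip(cv2.resize(im,None,fx=k,fy=k,interpolation=2)*1.5,0,255).astype(np.uint8))
```

```text
cradle pos [-76.6 -48.9 167.9] yaw -0.7168 move tx,ty,tz frac [ 0.2516 -0.1634  0.4031] twist -0.0006
278 105
```

View pics/w5.png

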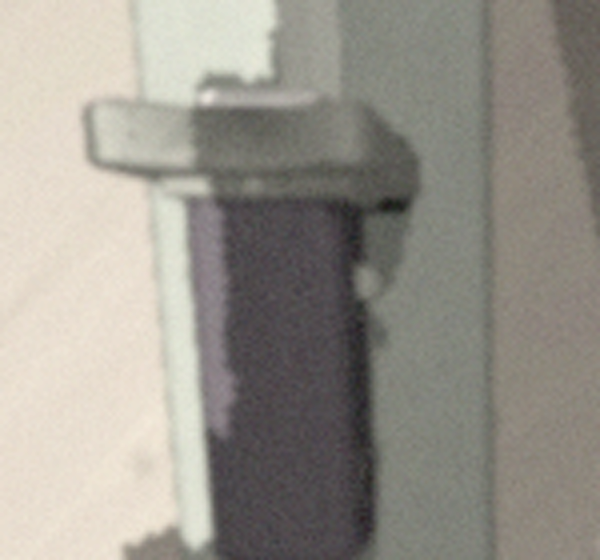

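The picture shows the button standing out at crop (370,282), with the sleeve closed up by about 38 mm. Now for the shaft.

Request:
carry_out(
  moves=[
    {"tx":0,"ty":0,"tz":-0.1,"twist":0,"fingers":0.8},
    {"tx":0.092,"ty":0.146,"tz":0,"twist":0,"fingers":0.8},
    {"tx":0.092,"ty":0.146,"tz":0,"twist":0,"fingers":0.8},
    {"tx":0.092,"ty":0.146,"tz":0,"twist":0,"fingers":0.8},
    {"tx":0.092,"ty":0.146,"tz":0,"twist":0,"fingers":0.8},
    {"tx":0.092,"ty":0.146,"tz":0,"twist":0,"fingers":0.8},
    {"tx":0,"ty":0,"tz":0,"twist":-0.038,"fingers":0.8},
    {"tx":0,"ty":0,"tz":0,"twist":-0.038,"fingers":0.8},
    {"tx":0,"ty":0,"tz":0,"twist":0,"fingers":0.8},
  ],
)

```text
clock: 12.1
eef_pos: [331.9, -388.4, 195.6]
tool_rot: [-3.14, 0.001, -0.476]
force: [-0.7, -0.6, 0.6]
width: 68.2
gripper_force: 0.0
```

Run:
```python
from h import *
import pickle
d=cam("wrist"); pickle.dump(d,open("d6.pkl","wb"))
s=ctrl.read_state();print(s["eef_pos"],s["tool_rot"])
im=d["color"].copy()
for p in [(367.5,-392,22),(521.5,-471.9,10),(432,-425.5,16)]:
    u,v=proj(d,p);print(u,v)
cv2.imwrite("pics/w6.png",im)
```

```text
[ 331.87520615 -388.4174204   195.80121019] [-3.14062747e+00  9.11598005e-04 -4.76898638e-01]
309.5947247412583 148.73081762086002
308.26873832852914 -48.17230321205946
309.1585569413147 73.30318131816615
```

View pics/w6.png

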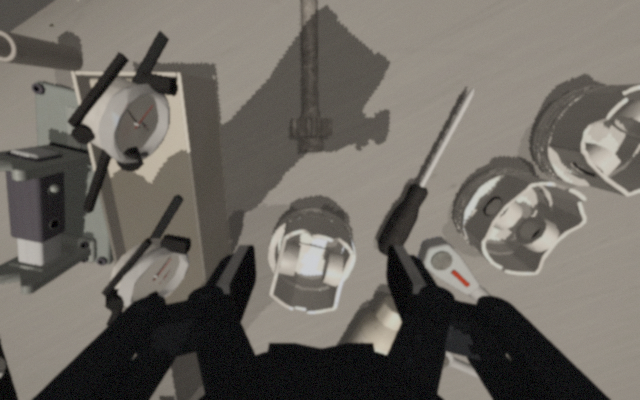

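Run:
```python
from h import *
import pickle
d=pickle.load(open("d6.pkl","rb")); np.set_printoptions(precision=1,suppress=True)
G=Cr((432.1,-425.5),-0.478)
for n,u,v,z in [("piston bottom front",312,207,20),("piston top front",312,232,80),("box edge bottom",215,65,0),("box edge top far",182,75,82),("box edge top",190,160,82),("gear end",311,151,22),("gearL",290,127,20),("gearR",331,127,20),("shank mid",310.5,60,15),("shank far",310,8,12)]:
    print(n,G.c(onz(d,u,v,z)))
to(G.w(0,0,100));to(G.w(0,0,16),-.478)
```

```text
piston bottom front [-137.4   -1.9   20. ]
piston top front [-140.3   -3.7   80. ]
box edge bottom [ 9.1 96.6  0. ]
box edge top far [-7.4 95.5 82. ]
box edge top [-73.5  98.2  82. ]
gear end [-75.1  -1.4  22. ]
gearL [-51.   19.8  20. ]
gearR [-51.  -21.9  20. ]
shank mid [11.9 -1.4 15. ]
shank far [56.6 -1.3 12. ]
cradle pos [  61.3 -266.1  195.8] yaw -0.4769 move tx,ty,tz frac [ 0.4 -0.   0.3] twist None
cradle pos [  61.3 -266.1  195.8] yaw -0.4769 move tx,ty,tz frac [ 0.4 -0.   0.6] twist 0.0004
```

Request:
carry_out(
  moves=[
    {"tx":0.133,"ty":0.004,"tz":0.1,"twist":0,"fingers":0.8},
    {"tx":0.133,"ty":0,"tz":0.1,"twist":0,"fingers":0.7},
    {"tx":0.133,"ty":0,"tz":0.1,"twist":0,"fingers":0.6},
    {"tx":0,"ty":0,"tz":0.1,"twist":0,"fingers":0.6},
    {"tx":0,"ty":0,"tz":0.1,"twist":0,"fingers":0.6},
    {"tx":0,"ty":0,"tz":0.09,"twist":0,"fingers":0.6},
    {"tx":0,"ty":0,"tz":0,"twist":0,"fingers":0.6},
    {"tx":0,"ty":0,"tz":0,"twist":0,"fingers":0.6},
  ],
)

```text
clock: 13.15
eef_pos: [437.7, -445.1, 20.3]
tool_rot: [3.141, -0.001, -0.476]
force: [-0.2, 0.3, -0.4]
width: 51.2
gripper_force: 0.0
```

Run:
```python
from h import *
G=Cr((432.1,-425.5),-0.478)
print(ctrl.read_state()["eef_pos"]);to(G.w(0,-1.3,16),-.478)
```

```text
[ 437.74521396 -445.08086658   20.2871108 ]
cradle pos [ 178.4 -239.5   20.3] yaw -0.476 move tx,ty,tz frac [-0.0466 -0.0451  0.0143] twist 0.0006
```

Request:
carry_out(
  moves=[
    {"tx":-0.023,"ty":-0.022,"tz":0,"twist":0,"fingers":0.6},
    {"tx":-0.023,"ty":-0.022,"tz":0.012,"twist":0,"fingers":0.6},
    {"tx":0,"ty":0,"tz":0,"twist":0,"fingers":0.6},
    {"tx":0,"ty":0,"tz":0,"twist":0,"fingers":0.6},
  ],
)

```text
clock: 13.65
eef_pos: [431.2, -426.9, 16.4]
tool_rot: [3.141, -0.001, -0.475]
force: [0.1, -0.3, -0.2]
width: 51.0
gripper_force: 0.0
```

Run:
```python
from h import *
G=Cr((432.1,-425.5),-0.478)
s=ctrl.read_state();print(s["eef_pos"],s["force"]);to(G.w(0,-1.3,16),-.478)
d=cam("top"); g=d["color"]
import pickle; pickle.dump(d,open("d7.pkl","wb"))
```

```text
[ 431.20204086 -426.86282729   16.4161106 ] [ 0.1378275  -0.31033937 -0.18948485]
cradle pos [ 161.5 -230.    16.4] yaw -0.4754 move tx,ty,tz frac [ 0.0006 -0.0011  0.0014] twist 0.0008
```

Request:
carry_out(
  moves=[
    {"tx":0,"ty":0,"tz":0,"twist":0,"fingers":0.3},
    {"tx":0,"ty":0,"tz":0,"twist":0,"fingers":0.1},
    {"tx":0,"ty":0,"tz":0,"twist":0,"fingers":0.1},
    {"tx":0,"ty":0,"tz":0,"twist":0,"fingers":0.1},
  ],
)

```text
clock: 14.2
eef_pos: [431.0, -427.1, 16.3]
tool_rot: [3.141, -0.0, -0.476]
force: [-0.8, 0.2, 1.8]
width: 17.1
gripper_force: 58.5
```

Request:
carry_out(
  moves=[
    {"tx":0,"ty":0,"tz":-0.05,"twist":0,"fingers":0.1},
    {"tx":0,"ty":0,"tz":-0.1,"twist":0,"fingers":0.1},
    {"tx":0,"ty":0,"tz":-0.1,"twist":0,"fingers":0.1},
    {"tx":0,"ty":0,"tz":-0.1,"twist":0,"fingers":0.1},
    {"tx":-0.1,"ty":0,"tz":-0.1,"twist":0,"fingers":0.1},
    {"tx":-0.1,"ty":0,"tz":-0.1,"twist":0,"fingers":0.1},
    {"tx":-0.1,"ty":0,"tz":-0.05,"twist":0,"fingers":0.1},
    {"tx":0,"ty":0,"tz":0,"twist":0,"fingers":0.1},
    {"tx":0,"ty":0,"tz":0,"twist":0,"fingers":0.1},
  ],
)

```text
clock: 15.32
eef_pos: [351.7, -385.4, 196.3]
tool_rot: [-3.141, -0.001, -0.475]
force: [0.5, -0.6, -4.6]
width: 16.8
gripper_force: 59.1
```

Run:
```python
from h import *
import pickle
s=ctrl.read_state();e=np.array(s["eef_pos"]);print(e,s["tool_rot"],s["force"],s["width"])
d=cam("wrist"); pickle.dump(d,open("d8.pkl","wb"));pickle.dump((s,cam("side"),cam("top")),open("d8s.pkl","wb"))
a=s["tool_rot"][2];tx=np.array([np.cos(a),np.sin(a),0])
for z in(0,-7): print("pred end",z,proj(d,e+tx*103+[0,0,z]),"mid",proj(d,e+tx*50+[0,0,z/2]))
g=cv2.cvtColor(d["color"],6)
u,v=map(int,proj(d,e+tx*103+[0,0,-5])); print(v)
for r in range(max(0,v-30),v+60,6): print(r,g[r,u-30:u+31:3])
```

```text
[ 351.68712839 -385.41106362  196.31817379] [-3.14131124e+00 -9.95612244e-04 -4.75102625e-01] [ 0.52591233 -0.58422856 -4.62685129] 16.832612934544656
pred end 0 (np.float64(323.3498426858647), np.float64(37.46328193941508)) mid (np.float64(323.10336821135314), np.float64(168.37129255118927))
pred end -7 (np.float64(323.23559840418534), np.float64(41.05848033660598)) mid (np.float64(323.0576387062835), np.float64(166.78912311563658))
40
10 [150 148 148 149 152 150 151 150 141 105  91  92 126 146 148 150 151 150
 150 149 151]
16 [148 149 152 152 151 149 141 109  87  93  90  89  87  92 111 151 150 152
 152 152 150]
22 [150 149 149 149 150 118  92  89  92  89  88  89  88  90  99 131 150 152
 150 150 151]
28 [152 150 151 131  94  90  90  92  89  88  89  89  89  88  90  88  93 127
 148 150 150]
34 [151 149 126  87  89  89  88  91  88  90  92  91  92  89  89  90  90  90
  92 123 149]
40 [141 106  87  90  89  83  77  79  77  77  78  76  83  86  88  93  90  90
  91  88  91]
46 [96 89 94 93 79 62 63 77 86 82 75 73 73 69 86 90 89 95 92 87 93]
52 [90 92 91 91 78 62 75 83 86 87 79 74 70 65 85 91 89 92 90 90 91]
58 [89 91 92 89 78 63 64 71 83 82 80 74 70 67 88 91 89 90 90 94 94]
64 [90 92 92 93 76 68 66 72 78 82 83 75 74 69 85 90 93 90 90 91 89]
70 [89 92 92 94 87 61 72 71 72 83 81 75 73 77 89 91 88 92 87 87 91]
76 [94 92 95 88 82 61 62 71 85 91 81 68 69 77 83 91 90 87 89 90 92]
82 [91 89 89 90 84 64 64 68 82 91 78 73 77 76 85 94 91 89 92 89 91]
88 [91 86 92 92 84 60 61 68 77 87 84 82 76 75 90 92 94 90 95 94 93]
94 [93 93 91 93 86 59 60 70 88 87 79 73 71 69 89 91 95 94 89 91 90]
```

Request:
carry_out(
  moves=[
    {"tx":0,"ty":0,"tz":0,"twist":0.0382,"fingers":0.1},
    {"tx":0,"ty":0,"tz":0,"twist":0.0382,"fingers":0.1},
    {"tx":0,"ty":0,"tz":0,"twist":0,"fingers":0.1},
  ],
)

```text
clock: 15.85
eef_pos: [351.3, -385.5, 195.5]
tool_rot: [3.141, 0.001, -0.714]
force: [-0.9, -0.1, -3.9]
width: 17.2
gripper_force: 59.0
```

Run:
```python
from h import *
to(C.w(-62,1.1,190),-.715)
```

```text
cradle pos [  74.  -251.2  195.5] yaw -0.7138 move tx,ty,tz frac [-0.4524 -0.8414  0.0184] twist 0.0004
```

Request:
carry_out(
  moves=[
    {"tx":-0.0565,"ty":-0.105,"tz":0,"twist":0,"fingers":0.1},
    {"tx":-0.0565,"ty":-0.105,"tz":0,"twist":0,"fingers":0.1},
    {"tx":-0.0565,"ty":-0.105,"tz":0,"twist":0,"fingers":0.1},
    {"tx":-0.0565,"ty":-0.105,"tz":0,"twist":0,"fingers":0.1},
    {"tx":-0.0565,"ty":-0.105,"tz":0,"twist":0,"fingers":0.1},
    {"tx":-0.0565,"ty":-0.105,"tz":0,"twist":0,"fingers":0.1},
    {"tx":-0.0565,"ty":-0.105,"tz":0,"twist":0,"fingers":0.1},
    {"tx":-0.0565,"ty":-0.105,"tz":0,"twist":0,"fingers":0.1},
    {"tx":0,"ty":0,"tz":0.1,"twist":0,"fingers":0.1},
    {"tx":0,"ty":0,"tz":0,"twist":0,"fingers":0.1},
    {"tx":0,"ty":0,"tz":0,"twist":0,"fingers":0.1},
  ],
)

```text
clock: 17.23
eef_pos: [414.2, -107.2, 166.6]
tool_rot: [3.141, -0.001, -0.716]
force: [0.4, -0.1, -4.4]
width: 16.3
gripper_force: 59.2
```

Run:
```python
from h import *
to(C.w(-62,1.1,91),-.715)
import pickle
pickle.dump((cam("side"),cam("wrist")),open("d9.pkl","wb"))
```

```text
cradle pos [-60.9   0.2 166.6] yaw -0.716 move tx,ty,tz frac [-0.0037 -0.003   0.2519] twist -0.0003
```

Request:
carry_out(
  moves=[
    {"tx":-0.003,"ty":-0.003,"tz":0.1,"twist":0,"fingers":0.1},
    {"tx":0,"ty":0,"tz":0.1,"twist":0,"fingers":0.1},
    {"tx":0,"ty":0,"tz":0,"twist":0,"fingers":0.1},
    {"tx":0,"ty":0,"tz":0.01,"twist":0,"fingers":0.1},
    {"tx":0,"ty":0,"tz":0.01,"twist":0,"fingers":0.1},
    {"tx":0,"ty":0,"tz":0.01,"twist":0,"fingers":0.1},
    {"tx":0,"ty":0,"tz":0,"twist":0,"fingers":0.1},
  ],
)

```text
clock: 18.2
eef_pos: [414.1, -105.3, 97.3]
tool_rot: [-3.141, -0.001, -0.716]
force: [-0.5, 0.3, -2.1]
width: 17.1
gripper_force: 59.4
```

Run:
```python
from h import *
to(C.w(-62,1.1,91),-.715); print(ctrl.read_state()["torque"])
```

```text
cradle pos [-62.2   1.6  97.3] yaw -0.7157 move tx,ty,tz frac [0.0007 0.0018 0.021 ] twist -0.0002
[-0.11133739 -0.06343562 -0.04254837]
```

Request:
carry_out(
  moves=[
    {"tx":0,"ty":0.001,"tz":0.006,"twist":0,"fingers":0.1},
    {"tx":0,"ty":0,"tz":0.006,"twist":0,"fingers":0.1},
    {"tx":0,"ty":0,"tz":0,"twist":0,"fingers":0.1},
  ],
)

```text
clock: 18.58
eef_pos: [413.8, -105.7, 93.6]
tool_rot: [3.142, -0.001, -0.716]
force: [-1.4, -1.0, 0.6]
width: 17.2
gripper_force: 59.9
```

Request:
carry_out(
  moves=[
    {"tx":0,"ty":0,"tz":0.006,"twist":0,"fingers":0.1},
    {"tx":0,"ty":0,"tz":0.003,"twist":0,"fingers":0.1},
    {"tx":0,"ty":0,"tz":0,"twist":0,"fingers":0.1},
  ],
)

```text
clock: 18.95
eef_pos: [413.6, -105.4, 90.8]
tool_rot: [3.141, 0.0, -0.716]
force: [-2.1, -0.2, 0.7]
width: 16.8
gripper_force: 60.1
```

Request:
carry_out(
  moves=[
    {"tx":0,"ty":0,"tz":0.005,"twist":0,"fingers":0.1},
    {"tx":0,"ty":0,"tz":0,"twist":0,"fingers":0.1},
  ],
)

```text
clock: 19.2
eef_pos: [413.7, -105.4, 90.4]
tool_rot: [-3.14, -0.0, -0.716]
force: [-5.4, -1.0, 18.3]
width: 16.9
gripper_force: 62.1
```

Firm contact on both rests; relax, open and rise.

Request:
carry_out(
  moves=[
    {"tx":0,"ty":0,"tz":-0.004,"twist":0,"fingers":0.1},
    {"tx":0,"ty":0,"tz":0,"twist":0,"fingers":0.1},
    {"tx":0,"ty":0,"tz":0,"twist":0,"fingers":0.45},
    {"tx":0,"ty":0,"tz":0,"twist":0,"fingers":0.6},
    {"tx":0,"ty":0,"tz":0,"twist":0,"fingers":0.6},
    {"tx":0,"ty":0,"tz":-0.05,"twist":0,"fingers":0.6},
    {"tx":0,"ty":0,"tz":-0.1,"twist":0,"fingers":0.6},
    {"tx":0,"ty":0,"tz":-0.1,"twist":0,"fingers":0.6},
    {"tx":-0.1,"ty":0,"tz":-0.1,"twist":0,"fingers":0.6},
    {"tx":-0.1,"ty":0.1,"tz":0,"twist":0,"fingers":0.6},
    {"tx":-0.1,"ty":0.1,"tz":0,"twist":0,"fingers":0.6},
    {"tx":0,"ty":0,"tz":0,"twist":0,"fingers":0.6},
  ],
)

```text
clock: 20.7
eef_pos: [302.9, -90.7, 195.5]
tool_rot: [-3.142, 0.004, -0.717]
force: [1.2, 0.4, 0.1]
width: 51.3
gripper_force: 0.0
```

```bash
cat > chk.py <<'E'
from h import *
import pickle
s=ctrl.read_state();print(s["clock"],s["eef_pos"],s["force"],s["width"])
D={n:cam(n) for n in("top","side","wrist")};pickle.dump(D,open("d10.pkl","wb"))
C2=Cr(C.w(0,1.1,0),-.715)
pts={"gear end":(-136.5,0,91),"gear mid":(-112,0,91),"shank":(-50,0,91),"v_slid":(24,0,91),"plain end":(41.5,0,91)}
for n,d in D.items():
    g=cv2.cvtColor(d["color"],6).astype(int)
    print(n,{k:tuple(np.round(proj(d,C2.w(*p)),1)) for k,p in pts.items()})
    for x in(-128,-112,-95,-70,-40,-10,10,35,48):
        r=[]
        for y in range(-32,33,4):
            u,v=proj(d,C2.w(x,y,91)); u,v=int(round(u)),int(round(v))
            r.append(g[v,u] if 0<=u<640 and 0<=v<400 else -1)
        print(x,*r)
E
python3 chk.py
```

```text
20.7 [302.89235076 -90.71332811 195.45522187] [1.16884448 0.41623511 0.12195611] 51.29220680338961
top {'gear end': (np.float64(247.7), np.float64(245.9)), 'gear mid': (np.float64(255.6), np.float64(237.1)), 'shank': (np.float64(275.2), np.float64(215.0)), 'v_slid': (np.float64(298.2), np.float64(189.1)), 'plain end': (np.float64(303.5), np.float64(183.0))}
-128 86 92 80 82 94 101 94 88 98 106 104 108 104 62 76 87 88
-112 94 94 95 92 94 93 94 92 91 93 92 90 80 64 80 86 79
-95 65 62 52 59 60 54 54 89 107 103 79 85 77 78 71 93 90
-70 70 70 70 69 66 81 87 84 105 94 92 104 117 118 117 109 106
-40 71 71 70 66 50 52 53 56 96 98 72 77 106 117 118 110 108
-10 116 116 108 88 59 73 74 93 108 102 76 82 99 103 115 109 110
10 115 73 61 61 67 73 76 97 112 96 78 77 81 105 116 106 103
35 115 116 115 115 113 124 88 80 98 93 100 110 116 116 116 112 102
48 117 116 116 117 115 123 133 129 115 117 117 115 117 117 116 110 108
side {'gear end': (np.float64(351.9), np.float64(232.0)), 'gear mid': (np.float64(342.5), np.float64(225.0)), 'shank': (np.float64(320.5), np.float64(208.8)), 'v_slid': (np.float64(2
[... 797 characters left out ...]
3.1)), 'shank': (np.float64(242.2), np.float64(69.4)), 'v_slid': (np.float64(233.1), np.float64(-51.6)), 'plain end': (np.float64(230.6), np.float64(-84.4))}
-128 89 87 88 86 69 61 75 78 79 81 70 66 148 148 147 149 146
-112 92 90 79 68 76 74 69 66 110 70 79 76 68 170 137 149 147
-95 81 45 48 70 71 68 64 73 152 135 116 58 131 135 144 148 148
-70 85 86 85 67 86 119 91 68 93 135 112 149 151 149 151 150 153
-40 86 86 85 37 53 53 39 57 78 137 117 148 151 150 149 149 149
-10 148 123 103 107 89 95 40 113 138 140 114 143 149 146 146 148 147
10 -1 -1 -1 -1 -1 -1 -1 -1 -1 -1 -1 -1 -1 -1 -1 -1 -1
35 -1 -1 -1 -1 -1 -1 -1 -1 -1 -1 -1 -1 -1 -1 -1 -1 -1
48 -1 -1 -1 -1 -1 -1 -1 -1 -1 -1 -1 -1 -1 -1 -1 -1 -1
```

Run:
```python
from h import *
import pickle
D=pickle.load(open("d10.pkl","rb"));C2=Cr(C.w(0,1.1,0),-.715)
def line(n,pts):
    d=D[n];g=cv2.cvtColor(d["color"],6).astype(np.float32)
    q=np.float32([proj(d,C2.w(*p)) for p in pts]);return cv2.remap(g,q[:,0].copy(),q[:,1].copy(),1).ravel().astype(int)
for x in(-75,-60,-40,-20,0,10,36): print("side z-scan 73..109 step2",x,line("side",[(x,0,z) for z in range(73,110,2)]))
for y in(-17,17): print("wrist gear x -132..-90",line("wrist",[(x,y,91) for x in range(-132,-88,3)]))
print("side end x 28..52",line("side",[(x,0,93) for x in range(28,53,2)]))
d=D["wrist"]
```

```text
side z-scan 73..109 step2 -75 [117 142 161 138  97  87 104 123 139 152 166 167 171 179 172 122 125 126
 127]
side z-scan 73..109 step2 -60 [203 151  83  77  83  95 113 130 140 150 162 170 181 197 178 124 125 127
 128]
side z-scan 73..109 step2 -40 [ 65  68  74  79  84  93 109 127 135 146 154 158 168 179 174 134 127 129
 127]
side z-scan 73..109 step2 -20 [ 64  63  81 112  94  85  98 118 137 151 160 170 180 182 175 152 129 123
 122]
side z-scan 73..109 step2 0 [ 63  63  87 101  88  87 102 119 135 158 176 196 191 185 177 166 172 176
 182]
side z-scan 73..109 step2 10 [ 68  88 102 101  87  86 101 121 137 156 173 176 180 188 177 131 123 122
 124]
side z-scan 73..109 step2 36 [115 122 178 197 197 141 100 115 133 145 157 168 176 183 200 206 204 203
 203]
wrist gear x -132..-90 [70 74 67 66 70 76 80 80 73 70 64 58 66 84 85]
wrist gear x -132..-90 [150 149 141  81  77  70  76  75  70  57 143 148 143 128 131]
side end x 28..52 [146 148 151 155 157 157 159 163 166 175 193 202 203]
```

```bash
python3 -c "
from h import *
print(job.finish_job())"
```

```text
the job is handed in; nothing more can be done
None
```

The job is handed in, with no verdict returned: the sleeve locked in the next hole after about 38 mm (peak push read about 9 N), and the shaft lies level in both V rests with its gear about 24 mm outside the fixed plate. I never touched the pin or the bolt.

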